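# Hang a slotted routing template on its headed pin

### The arm

A 6-joint arm with a two-finger parallel gripper is mounted at the origin on the work surface. World frame = base frame: x ahead of the robot, y to its left, z up, the work surface at z = 0. Lengths are in m, angles in rad, forces in N, time in s.
With the tool pointing down it reaches from about 0.3 to 0.875 m from the base axis. Payload 6.4 kg.
Tool frame: the origin (TCP) lies midway between the tips of the shut fingers; the grasp point (between the pads) lies 19 mm behind it; z points along the fingers, y is the line along which they close (so a half turn about z gives the same grasp; the last joint's range is limited). The gripper opens to 85 mm and grips with 20 to 120 N. Pads are 22 mm wide; open, the fingers measure 114 mm over their backs; the gripper's body (76 mm by 85 mm) begins 54 mm behind the grasp point. The pads swing forward as they close: fully open they stand 13 mm farther back than shut.
Start: joints at [-1.369, 0.181, 1.607, -0, 1.354, -0.206], TCP at [0.228, -0.528, 0.207] pointing down, gripper open.
Joint ranges: [-2.99, 2.99], [-0.89, 2.07], [0.3, 2.58], [-1.14, 4.28], [0, 2.63], [-3.12, 3.12]. Speed limits (rad/s): [2.57, 2.57, 3.01, 3.14, 3.14, 3.14].

### API

Orientations are given as a unit quaternion [w, x, y, z].
In Python, from bench import ctrl gives the robot as it stands.
- The arm moves only by the tool send_rows, never from a script. Its argument "motion" is a list of rows, each a list of 7 numbers: the turn, a rotation vector about the tool's x, y, z in degrees, then the shift along the tool's x, y, z in mm, then the closure, from -1 (fully open) to 1 (shut). In form: [[rx, ry, rz, tx, ty, tz, grip], ...]. A call has exactly 10 rows; each row shifts and turns the commanded pose from where the row before left it, along the tool's axes as they then stand; what a row does not reach is not made up. A row lasts 1/10 s, in which the tool goes at most 50 mm and 8.59 degrees, less where a joint would pass 70% of its speed; a pose out of reach is approached as far as the arm can. A call is refused whole if a number of a shift passes 50 or a number of a turn 8.59, either way. A call with a gripper value outside its range is refused whole. The fingers move at their own pace and stop on an object; the grip force is fixed at half the most. Time passes only in rows, so rows that do not move let the fingers close, or fill a call up. It gives the time, the measured TCP pose, the force, the opening and the grip force at its end, in the units of the state.
- ctrl.get_obs(): the state, without advancing time (a new reading comes with each control period).
- ctrl.camera(name): name is "scene" or "top" or "wrist"; returns a dict with "color" (384x512x3 uint8, red, green, blue), "z_map" (384x512 float32, m along the optical axis (not along the pixel's ray), 0 where there is no reading), "mtx" (3x3 intrinsics, pixels), "extrinsics" (4x4, takes a point from camera to world coordinates); the wrist camera has in their place "hand_eye" (4x4, takes a point from camera to tool coordinates, whose origin is the TCP and whose axes are the flange's). Camera axes: x right, y down, z forward; pixel columns grow to the right and rows downward; lengths in m; the calibration is good to about 2 mm. A picture is of the moment at which its call begins: read the wrist's pose just before it.
- ctrl.hand_in(): hands the job in; it is judged then, once.
The state is a dict: "time_s": time; "q": joint angles; "dq": joint speeds; "joint_efforts": joint torques, N m; "eef_pos": TCP position; "eef_rot": TCP orientation; "wrist_force": force on the tool from outside, world axes, zero at the start; "torque": the same for the moment, N m; "opening": opening from 0.0 (shut) to 1.0 (fully open); "grasp_force": force on a finger pad.
Only numpy, scipy, OpenCV 4.12 (cv2) and the standard library are available. Lean on these libraries where they do the work, as an engineer would, in place of code of your own. Each camera call takes 0.05 s, during which the arm holds its last target. There are 200 camera calls.

### The job

Take the plywood template that has the side-opening slot out of the rack, slide its slot sideways over the shank of the headed pin on the stand all the way in and keep its end pressed lightly against the pin (some 5 to 8 newtons) for a second, then lower it so that the pin seats in the notch, and leave it hanging freely and plumb. The pin is clamped by hand and is never quite where it is marked, so feel for it and go gently: never push the template against the pin or the stand with more than 20 newtons, and leave everything else where it is.

Things in the scene. Friction and masses are not known exactly. Their poses are not given: they have to be found in the camera images.
- template_mid (a point): Centre of the slotted template: loose plywood plate 12 mm thick (y), 145 mm tall (z), 0.16 kg, on edge in a rack groove. x points along the plate to the slot's mouth, z up. In mm from here: lower part x -47.5 to 64, z -72.5 to -2.5; left part x -47.5 to -5.5 up to the top edge z 72.5; upper arm x 5.5 to 26, z 8.5 to 72.5. Mass centre at x 0. Grip it across y near the top, x 0.
- template_mouth (a point): Mid-height of the slot's channel at the tip of the upper arm (x 26, z 3 mm from template_mid; same axes). The channel is level, 11 mm high (z -2.5 to 8.5), and runs 31.5 mm in from here to an end wall (x -5.5 from template_mid). The lower lip reaches 38 mm farther out than the upper arm, so a pin can hover over the lip before it enters, and the lip can be raised to feel the pin's underside.
- template_seat (a point): Middle of the top of the notch, where the pin bears when hung: x 0, z 26.5 mm from template_mid, same axes. The notch is the upturned inner end of the slot: 11 mm wide (x -5.5 to 5.5), 18 mm up from the channel's top. It lies plumb above the mass centre. Above it are 46 mm of solid plate.
- template: The slotted template; origin at its lower edge plumb below the notch, 72.5 mm below template_mid; same axes. The two other templates in the rack have no side slot.
- rack: Wooden rack, 130 mm (x) by 226 mm (y), 45 mm high, fixed; origin at the centre of its underside. Three grooves along x at y -70, 0 and 70 mm, each 16 mm wide, floor 15 mm high (30 mm deep), open at both ends; a template stands in each.
- pin_mark (a point): Nominal middle of the pin's bare shank. x: the way the template slides on (roughly away from the robot); y: along the level pin towards its head; z up. Shank 8 mm diameter, bare for 17 mm (y -8.5 to 8.5) between a collar and a head, both 18 mm diameter, 4 mm thick. The true pin is rigid but lies up to 11 mm off this mark in x and up to 11 mm in z, differing each time; y is true.
- stand: Fixed stand that carries the pin; origin 175 mm plumb below pin_mark, same axes. Wooden base x -75 to 75, y -150 to -40 mm, top 40 mm above the origin; post 45 by 30 mm at y -105 to -75 mm, its top 24 mm above the mark; clamp 36 by 12 by 24 mm on the post at y -74 to -62 mm, from which the pin sticks out.
- plain_template: Plain rectangular plywood template in the rack, 95 mm tall, a bystander; origin at the middle of its lower edge.
- arch_template: Arch-shaped plywood template in the rack, 105 mm tall, a bystander; origin at the middle of its lower edge.
- tape_roll: Roll of tape lying flat, 80 mm across, 24 mm high, a bystander; origin at its underside.
- glue_bottle: Glue bottle, 54 mm across, 150 mm tall, a bystander; origin at its underside.
- hex_piece: Wooden disc 60 mm across, 18 mm high, a bystander; origin at its underside.
- offcut: Wooden offcut 100 by 80 by 18 mm, a bystander; origin at its underside.
There are look-alikes about, which are no part of the job. Leave any turquoise look-alike of the template alone.

How it is judged:
By the outcome, as a careful person would: the job done as asked, in the order asked, and still so for the second after the job is handed in, with the robot touching nothing.
It also fails if it takes over 61 s, if anything falls off the work surface, if the arm or the gripper's body presses on something with over 40 N, if the wrist force passes 120 N, or if a joint passes its speed limit or range.

## Working session

There is one attempt and no reset: what is moved stays moved. The work goes in short steps, Python scripts to look and compute and a tool call to move; the robot and the scene stay as the last step left them, time stands still between calls to the robot, and variables do not carry over. Pictures are saved under pics/ and viewed, at most 10 in all, crops included, and the job is handed in when it is done.

Besides the shell and the picture viewer there is one more tool, called after "Call:" as name(argument=value, ...) on one line, values as JSON. send_rows: Moves the arm, as the interface text tells. Its arguments: {"type":"object","properties":{"motion":{"type":"array","items":{"type":"array","items":{"type":"number"}}}},"required":["motion"]}

```bash
ls; mkdir -p pics; cat > h.py <<'E'
import numpy as np, cv2
from bench import ctrl
from scipy.spatial.transform import Rotation as R
def Rq(q): return R.from_quat([q[1],q[2],q[3],q[0]])
def shot(name):
    o=ctrl.get_obs(); c=ctrl.camera(name)
    if name=="wrist":
        T=np.eye(4);T[:3,:3]=Rq(o["eef_rot"]).as_matrix();T[:3,3]=o["eef_pos"]
        E=T@c["hand_eye"]
    else: E=c["extrinsics"]
    z=c["z_map"];K=c["mtx"];v,u=np.mgrid[:z.shape[0],:z.shape[1]]
    P=np.stack([(u-K[0,2])/K[0,0]*z,(v-K[1,2])/K[1,1]*z,z],-1)@E[:3,:3].T+E[:3,3]
    P[z==0]=np.nan
    return c["color"],P,K,E
def save(n,im): cv2.imwrite(f"pics/{n}.png",im[...,::-1])
E
python3 - <<'E'
from h import *
o=ctrl.get_obs(); print(o)
a,P,K,E=shot("scene");b,P2,K2,E2=shot("top")
print(E,E2)
np.savez("s0.npz",a=a,P=P,b=b,P2=P2,K=K,E=E,K2=K2,E2=E2)
save("scene0",a);save("top0",b)
E
```

```text
pics
{'time_s': 0.0, 'q': array([-1.36931010e+00,  1.81512412e-01,  1.60796692e+00, -1.79561281e-05,
        1.35378331e+00, -2.06280237e-01]), 'dq': array([ 0.00046011,  0.00099234, -0.00047533,  0.00174392,  0.00091821,
        0.00082037]), 'joint_efforts': array([ 9.31441173e-04, -4.44863462e+01, -3.51337337e+01, -1.90297183e-04,
        9.05819354e-03,  4.46140319e-06]), 'eef_pos': array([ 0.22792718, -0.52728001,  0.20602013]), 'eef_rot': array([-8.35010806e-04,  9.79286977e-01,  2.02475477e-01, -6.76436077e-06]), 'wrist_force': array([-0.43260129,  0.52645548,  0.50512088]), 'torque': array([ 0.0179507 , -0.01022015,  0.03238977]), 'grasp_force': 0.0, 'opening': 0.9958475227307748}
[[ 0.25766278  0.76563554 -0.58941675  1.24117038]
 [ 0.96608367 -0.21493033  0.14313388 -0.13807347]
 [-0.01709515 -0.60630617 -0.79504754  1.07077438]
 [ 0.          0.          0.          1.        ]] [[ 0.02531306 -0.99532801  0.09317407  0.44184493]
 [-0.99946741 -0.02711765 -0.01815292  0.05818893]
 [ 0.02059477 -0.09266494 -0.99548434  1.08081797]
 [ 0.          0.          0.          1.        ]]
```

View pics/scene0.png

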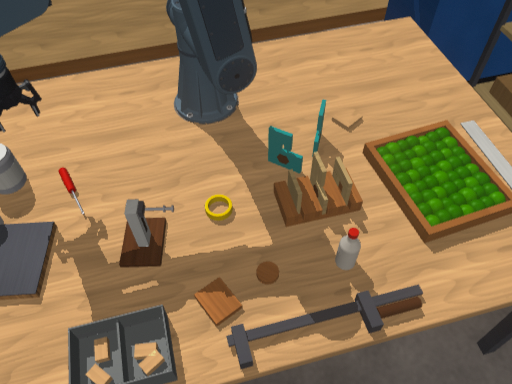

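View pics/top0.png

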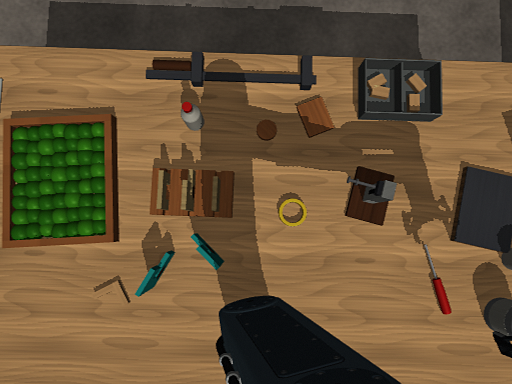

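Scene view: the rack with three wooden templates is at about (318,195), two turquoise look-alikes stand behind it at (285,150) and (320,125), and the stand and pin are at (145,225), with the pin head at (172,209). The top view shows the rack at (192,192) and the pin at (355,181).

```bash
python3 - <<'E'
from h import *
d=np.load("s0.npz")
def crop(im,x0,x1,y0,y1,s): return cv2.resize(im[y0:y1,x0:x1],None,fx=s,fy=s,interpolation=cv2.INTER_CUBIC)
A=crop(d["a"],260,370,110,230,4);B=crop(d["a"],110,190,190,270,4)
C=crop(d["b"],140,245,150,230,4);D=crop(d["b"],335,405,155,230,4)
m=np.zeros((800,800,3),np.uint8)
for im,(x,y) in((A,(0,0)),(B,(450,0)),(C,(0,480)),(D,(450,330))):
    h,w=im.shape[:2];h=min(h,800-y);w=min(w,800-x);m[y:y+h,x:x+w]=im[:h,:w]
save("c1",cv2.resize(m,(600,600)))
for Pn in("P","P2"):
    P=d[Pn].reshape(-1,3)
    for nm,box in(("rack",(.35,.75,.05,.4)),("stand",(.35,.75,-.4,-.1))):
        q=P[(P[:,0]>box[0])&(P[:,0]<box[1])&(P[:,1]>box[2])&(P[:,1]<box[3])]
        print(Pn,nm)
        for lo,hi in((.01,.03),(.035,.042),(.042,.05),(.05,.09),(.09,.115),(.115,.15),(.15,.2),(.2,.26)):
            s=q[(q[:,2]>lo)&(q[:,2]<hi)]
            if len(s)>3: print(lo,hi,len(s),s.min(0).round(3),s.max(0).round(3),s.mean(0).round(3))
E
```

```text
P rack
0.01 0.03 575 [0.35  0.111 0.01 ] [0.748 0.337 0.03 ] [0.539 0.208 0.02 ]
0.035 0.042 364 [0.353 0.111 0.035] [0.748 0.339 0.042] [0.533 0.212 0.04 ]
0.042 0.05 1674 [0.353 0.111 0.042] [0.748 0.34  0.05 ] [0.533 0.211 0.045]
0.05 0.09 851 [0.35  0.118 0.05 ] [0.75  0.317 0.09 ] [0.499 0.212 0.07 ]
0.09 0.115 588 [0.35  0.149 0.09 ] [0.75  0.301 0.115] [0.543 0.208 0.104]
0.115 0.15 559 [0.35  0.145 0.115] [0.75  0.303 0.15 ] [0.517 0.226 0.13 ]
0.15 0.2 167 [0.472 0.217 0.15 ] [0.75  0.241 0.163] [0.559 0.226 0.157]
P stand
0.01 0.03 1810 [ 0.462 -0.355  0.01 ] [ 0.75 -0.1   0.03] [ 0.588 -0.253  0.017]
0.035 0.042 28 [ 0.52  -0.298  0.035] [ 0.56  -0.261  0.042] [ 0.548 -0.277  0.039]
0.042 0.05 26 [ 0.521 -0.298  0.043] [ 0.562 -0.262  0.05 ] [ 0.55  -0.276  0.047]
0.05 0.09 145 [ 0.518 -0.3    0.05 ] [ 0.562 -0.261  0.09 ] [ 0.55  -0.278  0.071]
0.09 0.115 91 [ 0.519 -0.299  0.09 ] [ 0.562 -0.261  0.115] [ 0.551 -0.278  0.103]
0.115 0.15 119 [ 0.539 -0.3    0.115] [ 0.562 -0.263  0.15 ] [ 0.555 -0.281  0.132]
0.15 0.2 470 [ 0.512 -0.299  0.15 ] [ 0.569 -0.179  0.18 ] [ 0.5
[... 435 characters left out ...]
 [0.747 0.303 0.15 ] [0.519 0.242 0.131]
0.15 0.2 195 [0.473 0.22  0.15 ] [0.746 0.241 0.164] [0.543 0.227 0.158]
P2 stand
0.01 0.03 1721 [ 0.449 -0.354  0.01 ] [ 0.75 -0.1   0.03] [ 0.564 -0.248  0.016]
0.035 0.042 10 [ 0.51  -0.28   0.036] [ 0.552 -0.26   0.042] [ 0.528 -0.267  0.039]
0.042 0.05 15 [ 0.509 -0.28   0.042] [ 0.552 -0.26   0.05 ] [ 0.532 -0.266  0.046]
0.05 0.09 75 [ 0.508 -0.286  0.051] [ 0.556 -0.259  0.09 ] [ 0.526 -0.266  0.07 ]
0.09 0.115 45 [ 0.509 -0.284  0.09 ] [ 0.556 -0.26   0.115] [ 0.524 -0.266  0.101]
0.115 0.15 36 [ 0.508 -0.287  0.116] [ 0.556 -0.257  0.15 ] [ 0.515 -0.269  0.132]
0.15 0.2 474 [ 0.508 -0.296  0.151] [ 0.565 -0.178  0.179] [ 0.537 -0.255  0.17 ]
```

View pics/c1.png

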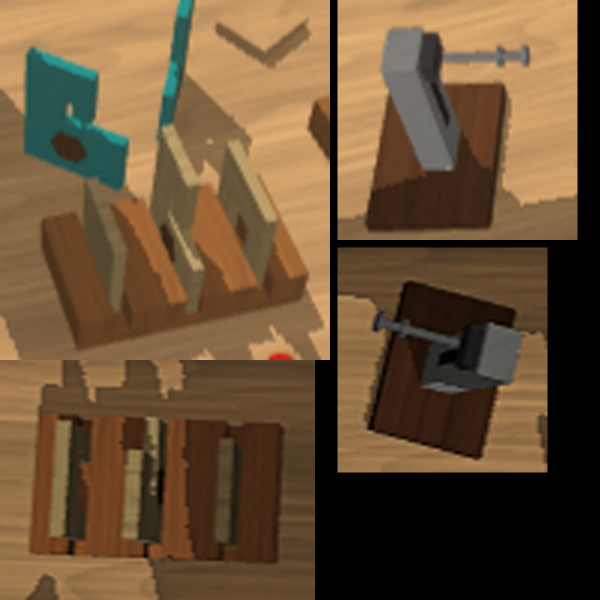

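```bash
python3 - <<'E'
from h import *
d=np.load("s0.npz")
for Pn in("P","P2"):
    P=d[Pn].reshape(-1,3)
    def box(x0,x1,y0,y1,z0,z1):
        return P[(P[:,0]>x0)&(P[:,0]<x1)&(P[:,1]>y0)&(P[:,1]<y1)&(P[:,2]>z0)&(P[:,2]<z1)]
    def rep(n,q):
        if len(q)<5: print(n,len(q));return
        r=cv2.minAreaRect((q[:,:2]*1000).astype(np.float32))
        print(n,len(q),"z",np.percentile(q[:,2],[5,50,95]).round(4),"rect",np.round(r[0],1),np.round(r[1],1),round(r[2],1))
    print(Pn)
    rep("racktop",box(.42,.66,.08,.37,.04,.049))
    rep("tall",box(.42,.66,.19,.27,.105,.2))
    rep("talltop",box(.42,.66,.19,.27,.152,.2))
    rep("lip",box(.42,.66,.19,.27,.07,.1))
    rep("midall",box(.42,.66,.2,.25,.06,.2))
    rep("base",box(.42,.7,-.36,-.15,.014,.027))
    rep("posttop",box(.42,.66,-.36,-.24,.174,.19))
    pin=box(.42,.66,-.255,-.16,.1,.2); 
    rep("pin",pin)
    for y in np.arange(-.255,-.165,.01):
        s=pin[(pin[:,1]>=y)&(pin[:,1]<y+.01)]
        if len(s): print(round(y+.005,3),len(s),s.mean(0).round(4),s.min(0).round(4),s.max(0).round(4))
    t=box(.5,.6,-.1,0,-.05,.01);print("table",np.median(t[:,2]))
E
```

```text
P
racktop 1755 z [0.0412 0.0446 0.0478] rect [526.  225.6] [228.5 134.9] 89.4
tall 290 z [0.1093 0.1468 0.1614] rect [511.4 225.1] [14.4 78.8] 88.2
talltop 123 z [0.1532 0.1594 0.1619] rect [510.9 225.1] [14.4 77.7] 88.2
lip 177 z [0.0717 0.0836 0.0976] rect [530.3 225.2] [114.2  14.9] 0.1
midall 527 z [0.0649 0.1131 0.1608] rect [530.  224.9] [ 15.6 115.8] 89.8
base 1202 z [0.0144 0.0166 0.0202] rect [ 535.5 -284.5] [110. 151.] 76.2
posttop 158 z [0.1742 0.1757 0.1781] rect [ 538.1 -273.1] [42.9 43.7] 75.9
pin 143 z [0.1574 0.1646 0.1741] rect [ 550.5 -221. ] [84.9 27.4] 66.9
-0.25 37 [ 0.5372 -0.2515  0.1667] [ 0.5213 -0.2548  0.1509] [ 0.5513 -0.2458  0.1761]
-0.24 12 [ 0.5471 -0.24    0.1649] [ 0.5423 -0.2437  0.1621] [ 0.5506 -0.2355  0.1694]
-0.23 12 [ 0.5499 -0.2303  0.1651] [ 0.547  -0.2347  0.1612] [ 0.5531 -0.2261  0.1687]
-0.22 13 [ 0.5521 -0.2203  0.1639] [ 0.5485 -0.2249  0.1601] [ 0.5556 -0.2153  0.167 ]
-0.21 14 [ 0.5557 -0.2097  0.1636] [ 0.5508 -0.2147  0.1585] [ 0.5612 -0.2053  0.1673]
-0.2 23 [ 0.5572 -0.2009  0.1648] [ 0.5457 -0.2049  0.1549] [ 0.563  -0.1951  0.1
[... 819 characters left out ...]
6  0.1654] [ 0.5202 -0.2548  0.152 ] [ 0.552  -0.2454  0.1753]
-0.24 13 [ 0.5424 -0.2404  0.1634] [ 0.5394 -0.2449  0.1592] [ 0.5469 -0.2371  0.1693]
-0.23 13 [ 0.5449 -0.2307  0.1641] [ 0.5415 -0.2345  0.1613] [ 0.5492 -0.2262  0.1671]
-0.22 13 [ 0.5472 -0.2208  0.1638] [ 0.5438 -0.2246  0.1596] [ 0.5514 -0.2167  0.166 ]
-0.21 14 [ 0.5497 -0.2107  0.1642] [ 0.5458 -0.2141  0.1611] [ 0.5535 -0.2071  0.1669]
-0.2 26 [ 0.5518 -0.2001  0.1647] [ 0.5434 -0.2049  0.1568] [ 0.5607 -0.1951  0.1732]
-0.19 11 [ 0.5549 -0.1902  0.1641] [ 0.551  -0.1941  0.1594] [ 0.5579 -0.1866  0.1673]
-0.18 23 [ 0.557  -0.181   0.1643] [ 0.55   -0.1847  0.1519] [ 0.5652 -0.1776  0.1717]
table -0.00044758856919679957
```

Call:
send_rows(motion=[[0,0,7.5,0,0,-25,-1],[0,0,7.5,0,0,-25,-1],[0,0,7.5,0,0,-25,-1],[0,0,7.5,0,0,-25,-1],[0,0,7.5,0,0,-25,-1],[0,0,0,20,-42,0,-1],[0,0,0,20,-42,0,-1],[0,0,0,20,-42,0,-1],[0,0,0,20,-42,0,-1],[0,0,0,20,-42,0,-1]])

```text
time_s: 1.1
eef_pos: [0.377, -0.3469, 0.3315]
eef_rot: [-0.0, 0.992, -0.123, -0.0]
wrist_force: [0.2, -0.5, 0.3]
opening: 1.001
grasp_force: 0.0
```

Call:
send_rows(motion=[[0,0,0,20,-42,0,-1],[0,0,0,20,-42,0,-1],[0,0,0,20,-42,0,-1],[0,0,0,20,-42,0,-1],[0,0,0,0,0,0,-1],[0,0,0,0,0,0,-1],[0,0,0,0,0,0,-1],[0,0,0,0,0,0,-1],[0,0,0,0,0,0,-1],[0,0,0,0,0,0,-1]])

```text
time_s: 2.1
eef_pos: [0.4945, -0.2061, 0.3319]
eef_rot: [0.0, 0.992, -0.124, 0.0]
wrist_force: [-0.1, -0.4, 1.1]
opening: 1.001
grasp_force: 0.0
```

```bash
python3 - <<'E'
from h import *
o=ctrl.get_obs();print(o["time_s"],o["eef_pos"],Rq(o["eef_rot"]).as_matrix().round(3),o["wrist_force"])
print(ctrl.camera("wrist")["hand_eye"].round(3))
a,P,K,E=shot("wrist");np.savez("w1.npz",a=a,P=P,K=K,E=E);save("w1",a)
E
```

```text
2.1 [ 0.49448126 -0.20613414  0.33194324] [[ 0.969 -0.246  0.   ]
 [-0.246 -0.969 -0.   ]
 [ 0.     0.    -1.   ]] [-0.06047546 -0.37532986  1.14588328]
[[-0.    -0.948 -0.318  0.082]
 [ 1.    -0.     0.    -0.001]
 [-0.    -0.318  0.948 -0.168]
 [ 0.     0.     0.     1.   ]]
```

View pics/w1.png

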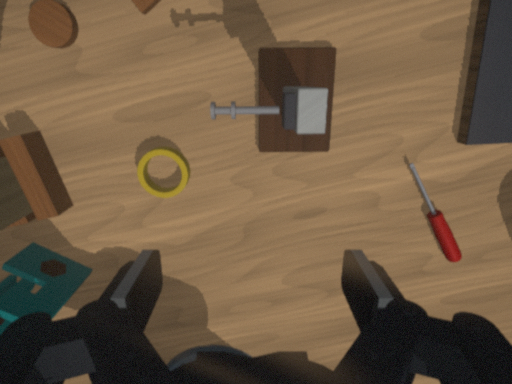

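The wrist view shows the pin lying level in the picture: head at (213,110), collar at (233,110), clamp and post at (300,110). The yellow ring is at (162,173).

```bash
python3 - <<'E'
from h import *
d=np.load("w1.npz");P=d["P"];K=d["K"];E=d["E"]
s=P[98:124,200:335].reshape(-1,3);s=s[(s[:,2]>.1)]
print(len(s))
pin=s[(s[:,1]>-.25)]
l=cv2.fitLine((pin[:,:2]*1000).astype(np.float32),cv2.DIST_L2,0,.01,.01).ravel();print(l,np.degrees(np.arctan2(l[0],l[1])))
yw=-np.radians(14);ex=np.array([np.cos(yw),np.sin(yw)]);ey=np.array([-ex[1],ex[0]])
a=pin[:,:2]@ey
for y in np.arange(a.min(),a.max(),.003):
    q=pin[(a>=y)&(a<y+.003)]
    if len(q): print(round(y+.0015,4),len(q),(q[:,:2]@ex).min().round(4),(q[:,:2]@ex).max().round(4),q[:,2].max().round(4),np.median(q[:,2]).round(4),q.mean(0).round(4))
b=P[40:155,255:340].reshape(-1,3);b=b[(b[:,2]>.01)&(b[:,2]<.025)]
r=cv2.minAreaRect((b[:,:2]*1000).astype(np.float32));print(r,np.median(b[:,2]))
t=s[s[:,2]>.173];print(cv2.minAreaRect((t[:,:2]*1000).astype(np.float32)),np.median(t[:,2]))
# bystander positions
S=np.load("s0.npz")["P"]
for n,(u,v) in dict(bottle=(347,250),tq1=(285,150),tq2=(321,115),tape=(218,199),tq2b=(318,135)).items(): print(n,S[v,u].round(3))
E
```

```text
1806
[ 2.8686643e-01  9.5797056e-01  5.5127307e+02 -2.1086496e+02] 16.670446
-0.1123 40 0.572 0.5852 0.1746 0.1706 [ 0.5336 -0.2488  0.1677]
-0.1063 23 0.5825 0.5896 0.1668 0.1652 [ 0.5431 -0.2447  0.165 ]
-0.1033 25 0.5825 0.5896 0.1673 0.1651 [ 0.5439 -0.2417  0.1651]
-0.1003 19 0.5825 0.5896 0.1667 0.1646 [ 0.5447 -0.2389  0.1649]
-0.0973 21 0.5825 0.5897 0.1673 0.1656 [ 0.5452 -0.2365  0.1653]
-0.0943 24 0.5827 0.5897 0.1672 0.1653 [ 0.546  -0.2336  0.1653]
-0.0913 24 0.5827 0.5897 0.1669 0.1651 [ 0.5467 -0.2306  0.1652]
-0.0883 24 0.5826 0.5897 0.1675 0.1652 [ 0.5475 -0.2276  0.1651]
-0.0853 24 0.5826 0.5897 0.1665 0.1653 [ 0.5482 -0.2246  0.165 ]
-0.0823 24 0.5826 0.5897 0.1675 0.1651 [ 0.549  -0.2216  0.1652]
-0.0793 24 0.5827 0.5898 0.1666 0.1653 [ 0.5498 -0.2186  0.1653]
-0.0763 24 0.5826 0.5898 0.1675 0.1651 [ 0.5505 -0.2156  0.1652]
-0.0733 24 0.5827 0.5898 0.1669 0.1653 [ 0.5513 -0.2126  0.1653]
-0.0703 21 0.5827 0.5898 0.1664 0.165 [ 0.5523 -0.2098  0.1649]
-0.0673 19 0.5826 0.5898 0.1663 0.1652 [ 0.5522 -0.2072  0.1649]
-0.0643 24 0.5827 0.5898 0.167 0.165 [ 0.5533 -0.2
[... 262 characters left out ...]
  0.1653]
-0.0493 24 0.5827 0.5898 0.1676 0.1652 [ 0.5571 -0.1896  0.1649]
-0.0463 24 0.5829 0.5898 0.1668 0.1652 [ 0.5579 -0.1866  0.1651]
-0.0433 23 0.5829 0.5898 0.1668 0.1654 [ 0.5588 -0.1837  0.1651]
-0.0403 61 0.5778 0.5948 0.1723 0.1689 [ 0.5594 -0.1812  0.1676]
-0.0373 29 0.578 0.5948 0.1718 0.1697 [ 0.5605 -0.1789  0.1692]
((533.151611328125, -282.889892578125), (109.41358184814453, 150.0714569091797), 76.2386245727539) 0.016758070559742266
((536.0252075195312, -271.1622009277344), (42.6808967590332, 24.67675018310547), 76.03160858154297) 0.1754821985305547
bottle [0.754 0.216 0.097]
tq1 [0.364 0.178 0.068]
tq2 [0.323 0.301 0.143]
tape [ 0.452 -0.054  0.016]
tq2b [0.336 0.294 0.073]
```

Call:
send_rows(motion=[[0,0,-6.7,0,0,20,-1],[0,0,-6.7,0,0,20,-1],[0,0,0,2.5,-48,0,-1],[0,0,0,2.5,-48,0,-1],[0,0,0,2.5,-48,0,-1],[0,0,0,2.5,-48,0,-1],[0,0,0,2.5,-48,0,-1],[0,0,0,2.5,-48,0,-1],[0,0,0,2.5,-48,0,-1],[0,0,0,2.5,-48,0,-1]])

```text
time_s: 3.2
eef_pos: [0.5197, 0.1803, 0.2922]
eef_rot: [-0.0, 1.0, -0.007, 0.0]
wrist_force: [1.5, 0.6, 0.3]
opening: 1.004
grasp_force: 0.0
```

Call:
send_rows(motion=[[0,0,0,2,-48,0,-1],[0,0,0,0,0,20,-1],[0,0,0,0,0,20,-1],[0,0,0,0,0,0,-1],[0,0,0,0,0,0,-1],[0,0,0,0,0,0,-1],[0,0,0,0,0,0,-1],[0,0,0,0,0,0,-1],[0,0,0,0,0,0,-1],[0,0,0,0,0,0,-1]])

```text
time_s: 4.2
eef_pos: [0.5225, 0.2263, 0.2521]
eef_rot: [-0.0, 1.0, -0.007, 0.0]
wrist_force: [-0.7, -0.1, -0.3]
opening: 1.002
grasp_force: 0.0
```

```bash
python3 - <<'E'
from h import *
o=ctrl.get_obs();print(o["time_s"],o["eef_pos"],Rq(o["eef_rot"]).as_matrix().round(4)[:,0],o["wrist_force"])
a,P,K,E=shot("wrist");np.savez("w2.npz",a=a,P=P,K=K,E=E);save("w2",a)
Q=P.reshape(-1,3);m=(Q[:,1]>.2)&(Q[:,1]<.25)&(Q[:,0]>.45)&(Q[:,0]<.61)
for lo,hi in((.08,.09),(.152,.17)):
    s=Q[m&(Q[:,2]>lo)&(Q[:,2]<hi)]
    if len(s)>5: print(lo,len(s),cv2.minAreaRect((s[:,:2]*1000).astype(np.float32)),np.median(s[:,2]),s.min(0),s.max(0))
E
```

```text
4.2 [0.52254359 0.22634941 0.25214077] [ 9.999e-01 -1.300e-02  4.000e-04] [-0.70385477 -0.08734479 -0.27379082]
0.08 436 ((565.525146484375, 227.98829650878906), (10.657719612121582, 40.220985412597656), 89.2483139038086) 0.08574248271948656 [0.54541653 0.22248536 0.08000479] [0.58567429 0.23357631 0.08781096]
0.152 1089 ((511.11260986328125, 228.85580444335938), (11.4169282913208, 73.26416015625), 89.45143127441406) 0.16069085695436608 [0.47448011 0.22279968 0.1525275 ] [0.54773747 0.2345277  0.16268574]
```

View pics/w2.png

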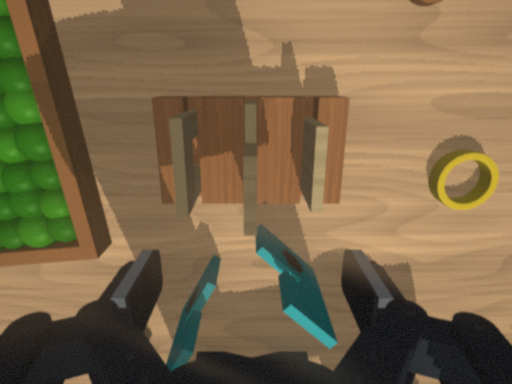

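The wrist view shows the slotted plate's top edge at (250,100–235), centred between the fingers. I'll go down and grip it.

Call:
send_rows(motion=[[0,0,0,-1,-1.5,40,-1],[0,0,0,0,0,40,-1],[0,0,0,0,0,30,-1],[0,0,0,0,0,14,-1],[0,0,0,0,0,0,-1],[0,0,0,0,0,0,1],[0,0,0,0,0,0,1],[0,0,0,0,0,0,1],[0,0,0,0,0,0,1],[0,0,0,0,0,0,1]])

```text
time_s: 5.25
eef_pos: [0.5218, 0.228, 0.1286]
eef_rot: [-0.0, 1.0, -0.006, 0.001]
wrist_force: [0.3, -0.1, 1.1]
opening: 0.145
grasp_force: 0.5
```

Call:
send_rows(motion=[[0,0,0,0,0,0,1],[0,0,0,0,0,0,1],[0,0,0,0,0,0,1],[0,0,0,0,0,0,1],[0,0,0,0,0,0,1],[0,0,0,0,0,0,1],[0,0,0,0,0,0,1],[0,0,0,0,0,0,1],[0,0,0,0,0,0,1],[0,0,0,0,0,0,1]])

```text
time_s: 6.25
eef_pos: [0.5219, 0.2281, 0.1288]
eef_rot: [-0.0, 1.0, -0.006, 0.001]
wrist_force: [-1.8, -0.1, 6.3]
opening: 0.116
grasp_force: 60.9
```

Call:
send_rows(motion=[[0,0,0,0,0,-20,1],[0,0,0,0,0,-50,1],[0,0,0,0,0,-50,1],[0,0,0,-7,43,0,1],[0,0,0,-7,44,0,1],[0,0,0,-7,44,0,1],[0,0,0,-7,44,0,1],[0,0,0,-7,44,0,1],[0,0,0,-7,44,0,1],[0,0,0,-7,44,0,1]])

```text
time_s: 7.25
eef_pos: [0.4677, -0.0799, 0.2476]
eef_rot: [-0.0, 1.0, -0.006, -0.0]
wrist_force: [1.1, -0.5, -1.3]
opening: 0.114
grasp_force: 60.1
```

Call:
send_rows(motion=[[0,0,0,-7,43,0,1],[0,0,0,-6,43,0,1],[0,0,6.6,0,0,0,1],[0,0,6.6,0,0,0,1],[0,0,0,0,0,0,1],[0,0,0,0,0,0,1],[0,0,0,0,0,0,1],[0,0,0,0,0,0,1],[0,0,0,0,0,0,1],[0,0,0,0,0,0,1]])

```text
time_s: 8.25
eef_pos: [0.4545, -0.1641, 0.2479]
eef_rot: [0.0, 0.993, -0.121, 0.0]
wrist_force: [-0.1, -0.3, -1.3]
opening: 0.116
grasp_force: 60.1
```

```bash
cat > st.py <<'E'
from h import *
def st():
    o=ctrl.get_obs();M=Rq(o["eef_rot"]).as_matrix();p=o["eef_pos"]
    ex=np.array([.9703,-.2419]);ey=np.array([.2419,.9703])
    print(o["time_s"],"p",p.round(4),"xy'",(p[:2]@ex).round(4),(p[:2]@ey).round(4),"yaw",np.degrees(np.arctan2(M[1,0],M[0,0])).round(2),"zax",M[:,2].round(4))
    F=o["wrist_force"];print("F'",(F[:2]@ex).round(2),(F[:2]@ey).round(2),F[2].round(2),"T",o["torque"].round(3),"grip",o["grasp_force"].round(1))
if __name__=="__main__": st()
E
python3 - <<'E'
from st import *
st()
a,P,K,E=shot("wrist");np.savez("w3.npz",a=a,P=P,K=K,E=E);save("w3",a)
b,P2,K2,E2=shot("scene");np.savez("s3.npz",a=b,P=P2);
save("c3",np.hstack([cv2.resize(a,(440,330)),cv2.resize(b[120:260,90:250],(360,315)).repeat(1,0)[:330] if 0 else cv2.copyMakeBorder(cv2.resize(b[120:260,90:250],(360,315)),0,15,0,0,0)]))
E
```

```text
8.25 p [ 0.4545 -0.1641  0.2479] xy' 0.4807 -0.0492 yaw -13.88 zax [ 1.e-04 -1.e-04 -1.e+00]Traceback (most recent call last):
  File "<stdin>", line 2, in <module>
  File "st.py", line 6, in st
    F=o["wrist_force"];print("F'",(F[:2]@ex).round(2),(F[:2]@ey).round(2),F[2].round(2),"T",o["torque"].round(3),"grip",o["grasp_force"].round(1))
                                                                                                                        ^^^^^^^^^^^^^^^^^^^^^^
AttributeError: 'float' object has no attribute 'round'
```

```bash
sed -i 's/o\["grasp_force"\].round(1)/o["grasp_force"]/' st.py
python3 - <<'E'
from st import *
st()
a,P,K,E=shot("wrist");np.savez("w3.npz",a=a,P=P,K=K,E=E);save("w3",a)
b,P2,K2,E2=shot("scene");np.savez("s3.npz",a=b,P=P2)
save("c3",np.hstack([cv2.resize(a,(440,330)),cv2.resize(b[120:260,90:250],(360,330))]))
ex=np.array([.9703,-.2419]);ey=np.array([.2419,.9703])
Q=P.reshape(-1,3);xs=Q[:,:2]@ex;ys=Q[:,:2]@ey
m=(abs(ys+.049)<.03)&(Q[:,2]>.14)&(xs>.42)&(xs<.57)
for lo,hi in((.15,.22),(.155,.21),(.26,.3)):
    k=m&(Q[:,2]>lo)&(Q[:,2]<hi)
    if k.sum(): print(lo,k.sum(),"x'",np.percentile(xs[k],[1,50,99]).round(4),"y'",np.percentile(ys[k],[1,50,99]).round(4),"z",np.percentile(Q[k,2],[1,50,99]).round(4))
E
```

```text
8.25 p [ 0.4545 -0.1641  0.2479] xy' 0.4807 -0.0492 yaw -13.88 zax [ 1.e-04 -1.e-04 -1.e+00]
F' -0.06 -0.37 -1.27 T [ 0.034 -0.027 -0.027] grip 60.0724558532238
0.15 1220 x' [0.5034 0.5256 0.5442] y' [-0.0542 -0.0486 -0.0425] z [0.1556 0.2048 0.2179]
0.155 1183 x' [0.5034 0.5261 0.5442] y' [-0.0542 -0.0486 -0.0425] z [0.1648 0.2048 0.2064]
0.26 4580 x' [0.4342 0.4883 0.5064] y' [-0.0658 -0.0482 -0.0309] z [0.2631 0.2802 0.2994]
```

View pics/c3.png

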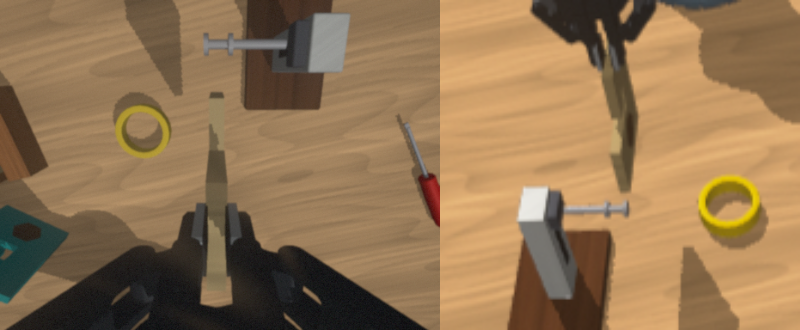

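The wrist and scene crops show the plate held upright, with its lip tip (about 217,95 in the left half) lined up with the bare shank between the collar and head (205–230,43). It's still about 40 mm short of the pin.

Call:
send_rows(motion=[[0,0,0,0,0.8,20,1],[0,0,0,0,0,20,1],[0,0,0,0,0,13,1],[0,0,0,10,0,0,1],[0,0,0,10,0,0,1],[0,0,0,10,0,0,1],[0,0,0,10,0,0,1],[0,0,0,10,0,0,1],[0,0,0,10,0,0,1],[0,0,0,0,0,0,1]])

```text
time_s: 9.35
eef_pos: [0.5137, -0.1799, 0.195]
eef_rot: [0.0, 0.993, -0.121, 0.0]
wrist_force: [-0.4, 0.8, -1.4]
opening: 0.114
grasp_force: 60.1
```

Call:
send_rows(motion=[[0,0,0,0,0,-1,1],[0,0,0,0,0,-1,1],[0,0,0,0,0,-1,1],[0,0,0,0,0,-1,1],[0,0,0,0,0,0,1],[0,0,0,0,0,0,1],[0,0,0,0,0,0,1],[0,0,0,0,0,0,1],[0,0,0,0,0,0,1],[0,0,0,0,0,0,1]])

```text
time_s: 10.35
eef_pos: [0.5125, -0.1795, 0.1988]
eef_rot: [-0.0, 0.993, -0.121, -0.0]
wrist_force: [-0.7, 0.3, -1.1]
opening: 0.115
grasp_force: 60.1
```

```bash
python3 - <<'E'
from st import *
st()
a,P,K,E=shot("wrist");save("w4",a)
b,P2,_,_=shot("scene")
save("c4",np.hstack([cv2.resize(a[0:240,130:400],(450,400)),cv2.resize(b[170:250,110:190],(350,400))]))
ex=np.array([.9703,-.2419]);ey=np.array([.2419,.9703])
Q=P.reshape(-1,3);xs=Q[:,:2]@ex;ys=Q[:,:2]@ey
m=(Q[:,2]>.13)&(xs>.5)&(xs<.61)&(ys>-.08)&(ys<-.02)
for n,k in(("lip",m&(abs(ys+.05)<.0055)&(xs<.60)&(Q[:,2]<.157)),("shank",m&(abs(xs-.586)<.0035)&(Q[:,2]>.158)&(ys>-.053)&(ys<-.045)),("coll",m&(abs(xs-.586)<.012)&(Q[:,2]>.168))):
    if k.sum(): print(n,k.sum(),"x'",np.percentile(xs[k],[1,50,99]).round(4),"y'",np.percentile(ys[k],[1,50,99]).round(4),"z",np.percentile(Q[k,2],[1,50,99]).round(4))
E
```

```text
10.35 p [ 0.5125 -0.1795  0.1988] xy' 0.5407 -0.0502 yaw -13.93 zax [-1.e-04  0.e+00 -1.e+00]
F' -0.74 0.07 -1.12 T [-0.071 -0.027 -0.031] grip 60.0712314248085
lip 647 x' [0.5632 0.5775 0.5994] y' [-0.0552 -0.0502 -0.0448] z [0.1542 0.1558 0.1569]
shank 146 x' [0.5826 0.5867 0.5895] y' [-0.0528 -0.0489 -0.0451] z [0.163  0.1655 0.1669]
coll 275 x' [0.5795 0.5862 0.5928] y' [-0.0622 -0.0583 -0.0375] z [0.1681 0.1703 0.1719]
```

View pics/c4.png

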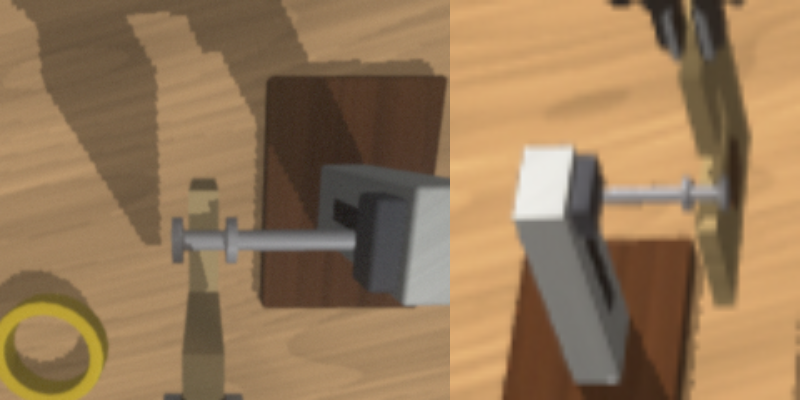

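Left crop: the plate (190–218) sits centred between the head (178) and collar (231), with the lip under the shank. The gap to the pin is about 3 mm, so I'll feel upward.

Call:
send_rows(motion=[[0,0,0,0,0,-0.5,1],[0,0,0,0,0,-0.5,1],[0,0,0,0,0,-0.5,1],[0,0,0,0,0,0,1],[0,0,0,0,0,0,1],[0,0,0,0,0,0,1],[0,0,0,0,0,0,1],[0,0,0,0,0,0,1],[0,0,0,0,0,0,1],[0,0,0,0,0,0,1]])

```text
time_s: 11.45
eef_pos: [0.5125, -0.1795, 0.2004]
eef_rot: [-0.0, 0.993, -0.121, -0.0]
wrist_force: [0.4, -0.7, -1.4]
opening: 0.116
grasp_force: 60.1
```

Call:
send_rows(motion=[[0,0,0,0,0,-0.3,1],[0,0,0,0,0,-0.3,1],[0,0,0,0,0,0,1],[0,0,0,0,0,0,1],[0,0,0,0,0,0,1],[0,0,0,0,0,0,1],[0,0,0,0,0,0,1],[0,0,0,0,0,0,1],[0,0,0,0,0,0,1],[0,0,0,0,0,0,1]])

```text
time_s: 12.45
eef_pos: [0.5125, -0.1795, 0.201]
eef_rot: [-0.0, 0.993, -0.121, -0.0]
wrist_force: [-0.3, -0.1, -1.9]
opening: 0.117
grasp_force: 60.1
```

Call:
send_rows(motion=[[0,0,0,0,0,-0.2,1],[0,0,0,0,0,-0.2,1],[0,0,0,0,0,0,1],[0,0,0,0,0,0,1],[0,0,0,0,0,0,1],[0,0,0,0,0,0,1],[0,0,0,0,0,0,1],[0,0,0,0,0,0,1],[0,0,0,0,0,0,1],[0,0,0,0,0,0,1]])

```text
time_s: 13.45
eef_pos: [0.5125, -0.1794, 0.2013]
eef_rot: [-0.0, 0.993, -0.121, -0.0]
wrist_force: [1.3, -0.7, -5.4]
opening: 0.112
grasp_force: 59.7
```

Contact felt at TCP z≈0.201. I'll centre the channel on the pin and slide in.

Call:
send_rows(motion=[[0,0,0,0,0,1,1],[0,0,0,0,0,0.8,1],[0,0,0,3,0,0,1],[0,0,0,4,0,0,1],[0,0,0,4,0,0,1],[0,0,0,4,0,0,1],[0,0,0,4,0,0,1],[0,0,0,3,0,0,1],[0,0,0,0,0,0,1],[0,0,0,0,0,0,1]])

```text
time_s: 14.45
eef_pos: [0.5338, -0.1847, 0.1995]
eef_rot: [-0.0, 0.993, -0.121, -0.0]
wrist_force: [-1.0, -0.7, -1.7]
opening: 0.113
grasp_force: 60.1
```

```bash
python3 st.py
```

```text
14.45 p [ 0.5338 -0.1847  0.1995] xy' 0.5626 -0.0501 yaw -13.93 zax [-3.e-04  2.e-04 -1.e+00]
F' -0.76 -0.95 -1.71 T [-0.051 -0.012  0.047] grip 60.059548169374466
```

Call:
send_rows(motion=[[0,0,0,3,0,0,1],[0,0,0,3,0,0,1],[0,0,0,3,0,0,1],[0,0,0,3,0,0,1],[0,0,0,3,0,0,1],[0,0,0,3,0,0,1],[0,0,0,2,0,0,1],[0,0,0,1,0,0,1],[0,0,0,0,0,0,1],[0,0,0,0,0,0,1]])

```text
time_s: 15.45
eef_pos: [0.5541, -0.1898, 0.1996]
eef_rot: [-0.0, 0.993, -0.121, -0.0]
wrist_force: [0.2, -0.5, -0.7]
opening: 0.111
grasp_force: 60.1
```

Call:
send_rows(motion=[[0,0,0,0.5,0,0,1],[0,0,0,0.5,0,0,1],[0,0,0,0.5,0,0,1],[0,0,0,0.5,0,0,1],[0,0,0,0,0,0,1],[0,0,0,0,0,0,1],[0,0,0,0,0,0,1],[0,0,0,0,0,0,1],[0,0,0,0,0,0,1],[0,0,0,0,0,0,1]])

```text
time_s: 16.45
eef_pos: [0.5561, -0.1903, 0.1996]
eef_rot: [-0.0, 0.993, -0.121, 0.0]
wrist_force: [0.1, 0.2, -0.7]
opening: 0.117
grasp_force: 60.1
```

Call:
send_rows(motion=[[0,0,0,0.3,0,0,1],[0,0,0,0.3,0,0,1],[0,0,0,0.3,0,0,1],[0,0,0,0,0,0,1],[0,0,0,0,0,0,1],[0,0,0,0,0,0,1],[0,0,0,0,0,0,1],[0,0,0,0,0,0,1],[0,0,0,0,0,0,1],[0,0,0,0,0,0,1]])

```text
time_s: 17.45
eef_pos: [0.557, -0.1905, 0.1996]
eef_rot: [0.0, 0.993, -0.121, 0.0]
wrist_force: [0.5, -0.4, -1.3]
opening: 0.111
grasp_force: 60.1
```

Call:
send_rows(motion=[[0,0,0,0.3,0,0,1],[0,0,0,0.3,0,0,1],[0,0,0,0,0,0,1],[0,0,0,0,0,0,1],[0,0,0,0,0,0,1],[0,0,0,0,0,0,1],[0,0,0,0,0,0,1],[0,0,0,0,0,0,1],[0,0,0,0,0,0,1],[0,0,0,0,0,0,1]])

```text
time_s: 18.45
eef_pos: [0.5576, -0.1907, 0.1996]
eef_rot: [0.0, 0.993, -0.121, 0.0]
wrist_force: [0.1, -0.1, -0.8]
opening: 0.112
grasp_force: 60.1
```

Call:
send_rows(motion=[[0,0,0,0.3,0,0,1],[0,0,0,0.3,0,0,1],[0,0,0,0,0,0,1],[0,0,0,0,0,0,1],[0,0,0,0,0,0,1],[0,0,0,0,0,0,1],[0,0,0,0,0,0,1],[0,0,0,0,0,0,1],[0,0,0,0,0,0,1],[0,0,0,0,0,0,1]])

```text
time_s: 19.45
eef_pos: [0.5582, -0.1908, 0.1996]
eef_rot: [0.0, 0.993, -0.121, 0.0]
wrist_force: [-0.6, -0.3, -1.1]
opening: 0.109
grasp_force: 60.1
```

Call:
send_rows(motion=[[0,0,0,0.3,0,0,1],[0,0,0,0.2,0,0,1],[0,0,0,0,0,0,1],[0,0,0,0,0,0,1],[0,0,0,0,0,0,1],[0,0,0,0,0,0,1],[0,0,0,0,0,0,1],[0,0,0,0,0,0,1],[0,0,0,0,0,0,1],[0,0,0,0,0,0,1]])

```text
time_s: 20.45
eef_pos: [0.5586, -0.1909, 0.1996]
eef_rot: [-0.0, 0.993, -0.121, -0.0]
wrist_force: [-0.4, -1.3, -1.8]
opening: 0.116
grasp_force: 60.1
```

Call:
send_rows(motion=[[0,0,0,0.3,0,0,1],[0,0,0,0.2,0,0,1],[0,0,0,0,0,0,1],[0,0,0,0,0,0,1],[0,0,0,0,0,0,1],[0,0,0,0,0,0,1],[0,0,0,0,0,0,1],[0,0,0,0,0,0,1],[0,0,0,0,0,0,1],[0,0,0,0,0,0,1]])

```text
time_s: 21.45
eef_pos: [0.5591, -0.191, 0.1995]
eef_rot: [-0.0, 0.993, -0.121, -0.0]
wrist_force: [-1.8, -0.5, -1.8]
opening: 0.112
grasp_force: 60.0
```

Call:
send_rows(motion=[[0,0,0,0.2,0,0,1],[0,0,0,0.1,0,0,1],[0,0,0,0,0,0,1],[0,0,0,0,0,0,1],[0,0,0,0,0,0,1],[0,0,0,0,0,0,1],[0,0,0,0,0,0,1],[0,0,0,0,0,0,1],[0,0,0,0,0,0,1],[0,0,0,0,0,0,1]])

```text
time_s: 22.45
eef_pos: [0.5594, -0.1911, 0.1995]
eef_rot: [-0.0, 0.993, -0.121, -0.0]
wrist_force: [-2.8, 0.7, -1.8]
opening: 0.114
grasp_force: 60.0
```

Call:
send_rows(motion=[[0,0,0,0.2,0,0,1],[0,0,0,0.1,0,0,1],[0,0,0,0,0,0,1],[0,0,0,0,0,0,1],[0,0,0,0,0,0,1],[0,0,0,0,0,0,1],[0,0,0,0,0,0,1],[0,0,0,0,0,0,1],[0,0,0,0,0,0,1],[0,0,0,0,0,0,1]])

```text
time_s: 23.45
eef_pos: [0.5597, -0.1912, 0.1995]
eef_rot: [-0.0, 0.993, -0.121, -0.0]
wrist_force: [-2.7, 1.4, -3.4]
opening: 0.111
grasp_force: 59.9
```

```bash
python3 st.py
```

```text
23.45 p [ 0.5597 -0.1912  0.1995] xy' 0.5893 -0.0501 yaw -13.93 zax [-1.e-04  1.e-04 -1.e+00]
F' -2.92 0.7 -3.43 T [0.152 0.767 0.028] grip 59.889936447143555
```

Call:
send_rows(motion=[[0,0,0,0.2,0,0,1],[0,0,0,0.2,0,0,1],[0,0,0,0,0,0,1],[0,0,0,0,0,0,1],[0,0,0,0,0,0,1],[0,0,0,0,0,0,1],[0,0,0,0,0,0,1],[0,0,0,0,0,0,1],[0,0,0,0,0,0,1],[0,0,0,0,0,0,1]])

```text
time_s: 24.45
eef_pos: [0.5601, -0.1912, 0.1995]
eef_rot: [-0.0, 0.993, -0.121, -0.0]
wrist_force: [-4.0, 0.7, -4.2]
opening: 0.113
grasp_force: 59.8
```

```bash
python3 st.py
```

```text
24.45 p [ 0.5601 -0.1912  0.1995] xy' 0.5897 -0.0501 yaw -13.93 zax [-2.e-04  1.e-04 -1.e+00]
F' -4.09 -0.3 -4.21 T [ 0.211  0.918 -0.052] grip 59.79936048388481
```

Call:
send_rows(motion=[[0,0,0,0.2,0,0.1,1],[0,0,0,0.2,0,0.1,1],[0,0,0,0,0,0,1],[0,0,0,0,0,0,1],[0,0,0,0,0,0,1],[0,0,0,0,0,0,1],[0,0,0,0,0,0,1],[0,0,0,0,0,0,1],[0,0,0,0,0,0,1],[0,0,0,0,0,0,1]])

```text
time_s: 25.45
eef_pos: [0.5604, -0.1913, 0.1994]
eef_rot: [-0.0, 0.993, -0.121, -0.0]
wrist_force: [-5.0, 0.6, -3.1]
opening: 0.115
grasp_force: 59.9
```

```bash
python3 st.py
```

```text
25.45 p [ 0.5604 -0.1913  0.1994] xy' 0.5901 -0.0501 yaw -13.93 zax [-3.e-04  1.e-04 -1.e+00]
F' -4.99 -0.61 -3.13 T [ 0.286  1.111 -0.028] grip 59.87208232283592
```

Call:
send_rows(motion=[[0,0,0,0.2,0,0,1],[0,0,0,0.2,0,0.1,1],[0,0,0,0,0,0,1],[0,0,0,0,0,0,1],[0,0,0,0,0,0,1],[0,0,0,0,0,0,1],[0,0,0,0,0,0,1],[0,0,0,0,0,0,1],[0,0,0,0,0,0,1],[0,0,0,0,0,0,1]])

```text
time_s: 26.45
eef_pos: [0.5607, -0.1914, 0.1994]
eef_rot: [-0.0, 0.993, -0.121, -0.0]
wrist_force: [-5.6, 0.8, -2.8]
opening: 0.115
grasp_force: 59.9
```

```bash
python3 - <<'E'
from st import *
st()
a,P,K,E=shot("wrist");st();shot("wrist");st();shot("wrist");st()
b,P2,_,_=shot("scene");st()
save("c5",np.hstack([cv2.resize(a[0:384,100:400],(350,448)),cv2.resize(b[160:250,110:200],(448,448))]))
E
```

```text
26.45 p [ 0.5607 -0.1914  0.1994] xy' 0.5903 -0.0501 yaw -13.93 zax [-6.e-04  2.e-04 -1.e+00]
F' -5.66 -0.55 -2.84 T [0.327 1.293 0.009] grip 59.928514659404755
26.5 p [ 0.5607 -0.1914  0.1994] xy' 0.5903 -0.0501 yaw -13.94 zax [-5.e-04  2.e-04 -1.e+00]
F' -4.77 -0.84 -2.64 T [0.28  1.284 0.039] grip 59.9283792078495
26.55 p [ 0.5607 -0.1914  0.1994] xy' 0.5903 -0.0501 yaw -13.93 zax [-5.e-04  2.e-04 -1.e+00]
F' -5.16 -0.62 -2.29 T [ 0.345  1.32  -0.002] grip 59.92840692400932
26.6 p [ 0.5607 -0.1914  0.1994] xy' 0.5903 -0.0501 yaw -13.93 zax [-5.e-04  1.e-04 -1.e+00]
F' -6.01 -0.96 -2.89 T [ 0.294  1.219 -0.044] grip 59.92828220129013
26.65 p [ 0.5607 -0.1914  0.1993] xy' 0.5903 -0.0501 yaw -13.93 zax [-6.e-04  2.e-04 -1.e+00]
F' -5.21 -0.78 -2.29 T [0.326 1.31  0.037] grip 59.92829963564873
```

View pics/c5.png

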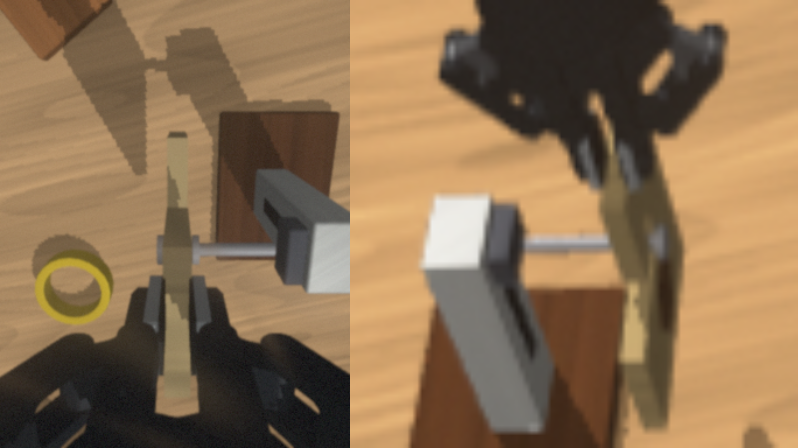

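Both crops show the pin inside the slot at the inner end, with the plate between collar and head. The force is about 5.4 N; I'll raise it a little and hold.

Call:
send_rows(motion=[[0,0,0,0.2,0,0,1],[0,0,0,0.2,0,0,1],[0,0,0,0,0,0,1],[0,0,0,0,0,0,1],[0,0,0,0,0,0,1],[0,0,0,0,0,0,1],[0,0,0,0,0,0,1],[0,0,0,0,0,0,1],[0,0,0,0,0,0,1],[0,0,0,0,0,0,1]])

```text
time_s: 27.65
eef_pos: [0.5609, -0.1915, 0.1993]
eef_rot: [-0.0, 0.993, -0.121, -0.0]
wrist_force: [-5.7, 1.6, -2.0]
opening: 0.111
grasp_force: 59.9
```

Call:
send_rows(motion=[[0,0,0,0,0,0,1],[0,0,0,0,0,0,1],[0,0,0,0,0,0,1],[0,0,0,0,0,0,1],[0,0,0,0,0,0,1],[0,0,0,0,0,0,1],[0,0,0,0,0,0,1],[0,0,0,0,0,0,1],[0,0,0,0,0,0,1],[0,0,0,0,0,0,1]])

```text
time_s: 28.65
eef_pos: [0.5609, -0.1915, 0.1993]
eef_rot: [-0.0, 0.993, -0.121, -0.0]
wrist_force: [-6.9, 0.8, -2.7]
opening: 0.113
grasp_force: 59.9
```

```bash
python3 st.py
```

```text
28.65 p [ 0.5609 -0.1915  0.1993] xy' 0.5906 -0.0501 yaw -13.93 zax [-1.e-03  3.e-04 -1.e+00]
F' -6.88 -0.89 -2.68 T [ 0.347  1.451 -0.014] grip 59.94850069284439
```

Held about 6–7 N for over a second. Backing off to centre the pin in the notch.

Call:
send_rows(motion=[[0,0,0,-0.4,0,0,1],[0,0,0,-0.4,0,0,1],[0,0,0,-0.4,0,0,1],[0,0,0,0,0,0,1],[0,0,0,0,0,0,1],[0,0,0,0,0,0,1],[0,0,0,0,0,0,1],[0,0,0,0,0,0,1],[0,0,0,0,0,0,1],[0,0,0,0,0,0,1]])

```text
time_s: 29.65
eef_pos: [0.5602, -0.1913, 0.1994]
eef_rot: [0.0, 0.993, -0.121, 0.0]
wrist_force: [-3.1, 1.3, -2.0]
opening: 0.114
grasp_force: 60.0
```

```bash
python3 st.py
```

```text
29.65 p [ 0.5602 -0.1913  0.1994] xy' 0.5899 -0.0501 yaw -13.94 zax [ 2.e-04 -1.e-04 -1.e+00]
F' -3.32 0.54 -1.99 T [0.327 1.071 0.002] grip 60.03907844424248
```

Call:
send_rows(motion=[[0,0,0,-0.5,0,0,1],[0,0,0,-0.5,0,0,1],[0,0,0,-0.5,0,0,1],[0,0,0,-0.5,0,0,1],[0,0,0,-0.5,0,0,1],[0,0,0,0,0,0,1],[0,0,0,0,0,0,1],[0,0,0,0,0,0,1],[0,0,0,0,0,0,1],[0,0,0,0,0,0,1]])

```text
time_s: 30.65
eef_pos: [0.5579, -0.1908, 0.1994]
eef_rot: [0.0, 0.993, -0.121, 0.0]
wrist_force: [0.1, 0.1, -0.3]
opening: 0.118
grasp_force: 60.1
```

```bash
python3 st.py
```

```text
30.65 p [ 0.5579 -0.1908  0.1994] xy' 0.5874 -0.0502 yaw -13.94 zax [ 4.e-04 -2.e-04 -1.e+00]
F' 0.06 0.09 -0.32 T [0.045 0.06  0.01 ] grip 60.06178334355354
```

Call:
send_rows(motion=[[0,0,0,-0.2,0,0.5,1],[0,0,0,0,0,0.5,1],[0,0,0,0,0,0.5,1],[0,0,0,0,0,0.5,1],[0,0,0,0,0,0.3,1],[0,0,0,0,0,0,1],[0,0,0,0,0,0,1],[0,0,0,0,0,0,1],[0,0,0,0,0,0,1],[0,0,0,0,0,0,1]])

```text
time_s: 31.65
eef_pos: [0.5575, -0.1906, 0.197]
eef_rot: [0.0, 0.993, -0.121, -0.0]
wrist_force: [0.5, -0.3, -0.9]
opening: 0.114
grasp_force: 60.1
```

```bash
python3 st.py
```

```text
31.65 p [ 0.5575 -0.1906  0.197 ] xy' 0.5871 -0.0501 yaw -13.94 zax [-0. -0. -1.]
F' 0.59 -0.18 -0.87 T [ 0.001 -0.005 -0.012] grip 60.06456971168518
```

Call:
send_rows(motion=[[0,0,0,0,0,0.5,1],[0,0,0,0,0,0.5,1],[0,0,0,0,0,0.5,1],[0,0,0,0,0,0,1],[0,0,0,0,0,0,1],[0,0,0,0,0,0,1],[0,0,0,0,0,0,1],[0,0,0,0,0,0,1],[0,0,0,0,0,0,1],[0,0,0,0,0,0,1]])

```text
time_s: 32.65
eef_pos: [0.5575, -0.1906, 0.1955]
eef_rot: [-0.0, 0.993, -0.121, 0.0]
wrist_force: [0.2, 0.1, -1.3]
opening: 0.117
grasp_force: 60.1
```

```bash
python3 st.py
```

```text
32.65 p [ 0.5575 -0.1906  0.1955] xy' 0.5871 -0.0501 yaw -13.94 zax [ 0.  0. -1.]
F' 0.14 0.17 -1.28 T [ 0.052 -0.071 -0.015] grip 60.06584241986275
```

The pin is entering the notch freely; lowering on.

Call:
send_rows(motion=[[0,0,0,0,0,1.5,1],[0,0,0,0,0,1.5,1],[0,0,0,0,0,1.5,1],[0,0,0,0,0,1.5,1],[0,0,0,0,0,1.5,1],[0,0,0,0,0,1.5,1],[0,0,0,0,0,1.5,1],[0,0,0,0,0,1.5,1],[0,0,0,0,0,1,1],[0,0,0,0,0,0,1]])

```text
time_s: 33.65
eef_pos: [0.5574, -0.1906, 0.1823]
eef_rot: [-0.0, 0.993, -0.121, -0.0]
wrist_force: [-0.9, 0.2, -1.5]
opening: 0.113
grasp_force: 60.1
```

Call:
send_rows(motion=[[0,0,0,0,0,0.5,1],[0,0,0,0,0,0.5,1],[0,0,0,0,0,0.5,1],[0,0,0,0,0,0,1],[0,0,0,0,0,0,1],[0,0,0,0,0,0,1],[0,0,0,0,0,0,1],[0,0,0,0,0,0,1],[0,0,0,0,0,0,1],[0,0,0,0,0,0,1]])

```text
time_s: 34.65
eef_pos: [0.5575, -0.1906, 0.181]
eef_rot: [-0.0, 0.993, -0.121, 0.0]
wrist_force: [0.0, 0.5, -1.8]
opening: 0.11
grasp_force: 60.1
```

```bash
python3 st.py
```

```text
34.65 p [ 0.5575 -0.1906  0.181 ] xy' 0.5871 -0.0501 yaw -13.94 zax [ 0. -0. -1.]
F' -0.13 0.53 -1.83 T [ 0.003 -0.052  0.001] grip 60.06685942411423
```

Call:
send_rows(motion=[[0,0,0,0,0,0.3,1],[0,0,0,0,0,0.3,1],[0,0,0,0,0,0,1],[0,0,0,0,0,0,1],[0,0,0,0,0,0,1],[0,0,0,0,0,0,1],[0,0,0,0,0,0,1],[0,0,0,0,0,0,1],[0,0,0,0,0,0,1],[0,0,0,0,0,0,1]])

```text
time_s: 35.65
eef_pos: [0.5575, -0.1906, 0.1804]
eef_rot: [-0.0, 0.993, -0.121, -0.0]
wrist_force: [0.2, 0.3, -1.3]
opening: 0.114
grasp_force: 60.1
```

Call:
send_rows(motion=[[0,0,0,0,0,0.2,1],[0,0,0,0,0,0.2,1],[0,0,0,0,0,0,1],[0,0,0,0,0,0,1],[0,0,0,0,0,0,1],[0,0,0,0,0,0,1],[0,0,0,0,0,0,1],[0,0,0,0,0,0,1],[0,0,0,0,0,0,1],[0,0,0,0,0,0,1]])

```text
time_s: 36.65
eef_pos: [0.5575, -0.1907, 0.18]
eef_rot: [0.0, 0.993, -0.121, 0.0]
wrist_force: [0.6, -0.5, -0.6]
opening: 0.114
grasp_force: 60.1
```

Call:
send_rows(motion=[[0,0,0,0,0,0.2,1],[0,0,0,0,0,0.1,1],[0,0,0,0,0,0,1],[0,0,0,0,0,0,1],[0,0,0,0,0,0,1],[0,0,0,0,0,0,1],[0,0,0,0,0,0,1],[0,0,0,0,0,0,1],[0,0,0,0,0,0,1],[0,0,0,0,0,0,1]])

```text
time_s: 37.65
eef_pos: [0.5576, -0.1907, 0.1799]
eef_rot: [0.0, 0.993, -0.121, 0.0]
wrist_force: [-0.6, 0.3, 1.7]
opening: 0.113
grasp_force: 60.5
```

```bash
python3 st.py
```

```text
37.65 p [ 0.5576 -0.1907  0.1799] xy' 0.5872 -0.0501 yaw -13.93 zax [ 3.e-04 -2.e-04 -1.e+00]
F' -0.63 0.14 1.74 T [0.091 0.07  0.008] grip 60.46502262353897
```

Seated, with about 3 N bearing. Opening gently, then retreating straight up.

Call:
send_rows(motion=[[0,0,0,0,0,0,0.75],[0,0,0,0,0,0,0.7],[0,0,0,0,0,0,0.6],[0,0,0,0,0,0,0.5],[0,0,0,0,0,0,0.4],[0,0,0,0,0,0,0.3],[0,0,0,0,0,0,0.2],[0,0,0,0,0,0,0.2],[0,0,0,0,0,0,0.2],[0,0,0,0,0,0,0.2]])

```text
time_s: 38.65
eef_pos: [0.5575, -0.1906, 0.1797]
eef_rot: [0.0, 0.993, -0.121, 0.0]
wrist_force: [1.0, -0.0, 0.4]
opening: 0.403
grasp_force: 0.0
```

```bash
python3 - <<'E'
from st import *
st()
a,P,K,E=shot("wrist")
b,P2,_,_=shot("scene");st()
save("c6",np.hstack([cv2.resize(a[0:384,100:400],(350,448)),cv2.resize(b[160:250,110:200],(448,448))]))
E
```

```text
38.65 p [ 0.5575 -0.1906  0.1797] xy' 0.5871 -0.0501 yaw -13.93 zax [ 0. -0. -1.]
F' 1.01 0.23 0.43 T [-0.025 -0.025 -0.001] grip 0.0
38.75 p [ 0.5575 -0.1906  0.1797] xy' 0.5871 -0.0501 yaw -13.93 zax [-0.  0. -1.]
F' -0.82 0.8 0.14 T [-0.021 -0.025 -0.043] grip 0.0
```

View pics/c6.png

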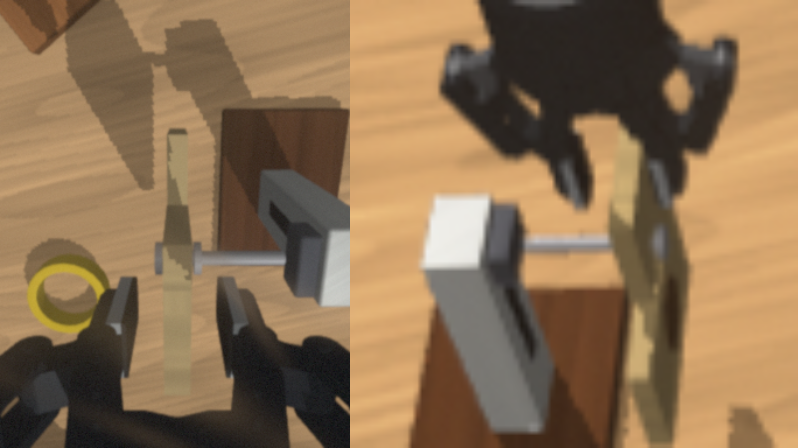

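The plate hangs on the pin with both fingers clear of it (left: plate at 178, pads at 130 and 230). Retreating.

Call:
send_rows(motion=[[0,0,0,0,0,-5,0.2],[0,0,0,0,0,-10,0.2],[0,0,0,0,0,-15,0.2],[0,0,0,0,0,-20,0.2],[0,0,0,0,0,-20,0.2],[0,0,0,0,0,-20,0.2],[0,0,0,0,0,-20,0.2],[0,0,0,-30,0,0,0.2],[0,0,0,-30,0,0,0.2],[0,0,0,0,0,0,0.2]])

```text
time_s: 39.75
eef_pos: [0.4974, -0.1754, 0.2915]
eef_rot: [0.0, 0.993, -0.121, 0.0]
wrist_force: [-0.2, 0.0, 0.6]
opening: 0.397
grasp_force: 0.0
```

Call:
send_rows(motion=[[0,0,0,0,0,0,0.2],[0,0,0,0,0,0,0.2],[0,0,0,0,0,0,0.2],[0,0,0,0,0,0,0.2],[0,0,0,0,0,0,0.2],[0,0,0,0,0,0,0.2],[0,0,0,0,0,0,0.2],[0,0,0,0,0,0,0.2],[0,0,0,0,0,0,0.2],[0,0,0,0,0,0,0.2]])

```text
time_s: 40.75
eef_pos: [0.4993, -0.1762, 0.2897]
eef_rot: [0.0, 0.993, -0.121, 0.0]
wrist_force: [-0.3, 0.0, -0.1]
opening: 0.403
grasp_force: 0.0
```

```bash
python3 - <<'E'
from st import *
st()
ex=np.array([.9703,-.2419]);ey=np.array([.2419,.9703])
for i in range(3):
    a,P,K,E=shot("wrist" if i<2 else "top")
    Q=P.reshape(-1,3);xs=Q[:,:2]@ex;ys=Q[:,:2]@ey
    m=(abs(ys+.05)<.0055)
    for n,k in(("top",m&(Q[:,2]>.195)&(Q[:,2]<.23)),("lip",m&(xs>.61)&(xs<.66)&(Q[:,2]>.1)&(Q[:,2]<.16))):
        if k.sum()>5: print(n,k.sum(),"x'",np.percentile(xs[k],[1,99]).round(4),"y'",np.percentile(ys[k],[1,99]).round(4),"z",np.median(Q[k,2]).round(4),"slope deg",np.degrees(np.polyfit(xs[k],Q[k,2],1)[0]).round(2))
b,P2,_,_=shot("scene")
save("c7",np.hstack([cv2.resize(a[100:260,300:440],(350,400)),cv2.resize(b[160:250,110:200],(400,400))]))
E
```

```text
40.75 p [ 0.4993 -0.1762  0.2897] xy' 0.5271 -0.0502 yaw -13.94 zax [ 0. -0. -1.]
F' -0.32 -0.06 -0.09 T [ 0.026  0.015 -0.012] grip 0.0
top 1354 x' [0.5416 0.6131] y' [-0.0553 -0.045 ] z 0.2121 slope deg -1.59
lip 433 x' [0.616  0.6493] y' [-0.0546 -0.045 ] z 0.1356 slope deg -1.94
top 1355 x' [0.5416 0.6134] y' [-0.0553 -0.045 ] z 0.2121 slope deg -1.55
lip 431 x' [0.616  0.6493] y' [-0.0546 -0.045 ] z 0.1356 slope deg -1.42
top 92 x' [0.5707 0.6127] y' [-0.0555 -0.0451] z 0.2099 slope deg -3.48
lip 91 x' [0.6107 0.6488] y' [-0.0551 -0.0446] z 0.1327 slope deg -0.91
```

View pics/c7.png

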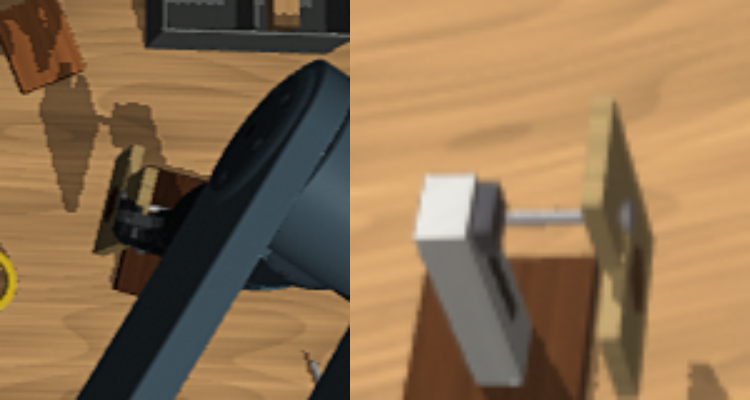

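```bash
python3 - <<'E'
from st import *
def sl(P,ex,ey,y0,z0,z1,x0=0,x1=9):
    Q=P.reshape(-1,3);xs=Q[:,:2]@ex;ys=Q[:,:2]@ey
    k=(abs(ys-y0)<.0045)&(Q[:,2]>z0)&(Q[:,2]<z1)&(xs>x0)&(xs<x1);print(k.sum(),np.degrees(np.polyfit(xs[k],Q[k,2],1)[0]).round(2))
ex=np.array([.9703,-.2419]);ey=np.array([.2419,.9703])
d=np.load("w2.npz")["P"];sl(d,np.array([1,-.01]),np.array([.01,1]),.2285+.0052,.155,.17,.45,.6)
sl(np.load("w3.npz")["P"],ex,ey,-.0484,.195,.215,.51,.56)
for i in range(2):
    P=shot("wrist")[1];sl(P,ex,ey,-.05,.2,.225);sl(P,ex,ey,-.05,.12,.15,.616,.65)
print(ctrl.get_obs()["time_s"])
E
```

```text
811 -0.08
716 -1.21
1144 -1.48
368 -1.4
1140 -1.5
358 -1.8
41.05
```

```bash
python3 -c "
from bench import ctrl
print(ctrl.hand_in())"
```

```text
the job is handed in; nothing more can be done
None
```

The slotted template hangs freely on the pin, seated in its notch and about 1.5° from plumb (lip side low), after its slot end was held against the pin at about 6–7 N for over a second; the gripper is clear and I handed the job in at 41 s.

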